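# Close and bolt the sprung top of a bench sanding table

## Robot

A 6-joint arm with a two-finger parallel gripper is mounted at the origin on the work surface. World frame = base frame: x ahead of the robot, y to its left, z up, the work surface at z = 0. Lengths are in m, angles in rad, forces in N, time in s.
With the tool pointing down it reaches from about 0.375 to 0.9 m from the base axis. Payload 3.1 kg.
Tool frame: the origin (TCP) lies at the centre of the arm's flange, where the gripper is bolted on; the fingertips stand 173 mm ahead of it and the grasp point (between the pads) lies 155 mm ahead of it (robot.tcp_to_grasp is the distance from the TCP to the grasp point, in m); z points along the fingers, y is the line along which they close (so a half turn about z gives the same grasp; the last joint's range is limited). The gripper opens to 85 mm and grips with 20 to 120 N. Pads are 22 mm wide; open, the fingers measure 114 mm over their backs; the gripper's body (76 mm by 85 mm) begins 54 mm behind the grasp point. The pads swing forward as they close: fully open they stand 13 mm farther back than shut.
Start: joints at [1.085, 0.527, 1.433, -0, 1.181, -0.178], TCP at [0.189, 0.596, 0.405] pointing down, gripper open.
Joint ranges: [-3.08, 3.08], [-0.75, 2.2], [0.22, 2.44], [-1.43, 4.57], [0, 2.65], [-2.85, 2.85]. Speed limits (rad/s): [2.79, 2.79, 3.14, 3.14, 3.14, 3.14].

## Interface

Orientations are given as a unit quaternion [w, x, y, z].
In Python, from plant import state, read_camera, robot gives the robot as it stands.
- The arm moves only by the tool move_arm, never from a script. Its argument "increments" is a list of rows, each a list of 7 numbers: the turn, a rotation vector about the tool's x, y, z in degrees, then the shift along the tool's x, y, z in cm, then the finger opening in cm, from 0 to 8.54. A call has 1 to 20 rows; each row is the pose to reach, as a shift and turn from the pose commanded when the call began, along the tool's axes at that moment; what a row does not reach only later rows make up. A row lasts 1/8 s, in which the tool goes at most 62.5 mm and 10.7 degrees, less where a joint would pass 70% of its speed; a pose out of reach is approached as far as the arm can. A call with a gripper value outside its range is refused whole. The fingers move at their own pace and stop on an object; "force" is the grip in N (left out, the last holds). Time passes only in rows, so rows that repeat a pose let the fingers close. It gives the time, the measured TCP pose, the force, the opening and the grip force at its end, in the units of the state.
- state(): the state, without advancing time (a new reading comes with each control period).
- read_camera(name): name is "scene" or "side" or "wrist"; returns a dict with "pixels" (480x640x3 uint8, red, green, blue), "range_z" (480x640 float32, m along the optical axis (not along the pixel's ray), 0 where there is no reading), "fx", "fy", "cx", "cy" (pixels), "view" (4x4, takes a point from world to camera coordinates). Camera axes: x right, y down, z forward; pixel columns grow to the right and rows downward; lengths in m; the calibration is good to about 2 mm. A picture is of the moment at which its call begins.
- robot.sign_off(): hands the job in; it is judged then, once.
The state is a dict: "t": time; "joints": joint angles; "qd": joint speeds; "joint_torque": joint torques, N m; "eef_pos": TCP position; "ee_rot": TCP orientation; "contact_force": force on the tool from outside, world axes, zero at the start; "moment": the same for the moment, N m; "finger_gap": finger opening in m; "gripper_force": force on a finger pad.
Only numpy, scipy, OpenCV 4.12 (cv2) and the standard library are available. Lean on these libraries where they do the work, as an engineer would, in place of code of your own. Each camera call takes 0.05 s, during which the arm holds its last target. There are 200 camera calls.

## Task

The perforated top of the dust-extracting sanding table has sprung up after a filter change. Press it steadily down against its springs until it lies level on its seal, feel for the height at which the slide bolt on it meets its strike, push the bolt fully home and let go, so that the top stays shut. Do not slam the top, crush the seal or ram the bolt into the strike, and leave the other things on the bench where they are.

Things in the scene. Friction and masses are not known exactly. Their poses are not given: they have to be found in the camera images.
- box: Sanding table: fixed grey steel box, 340 mm front to back (its x), 440 mm wide (y), 120 mm high. Origin: centre of its underside, on the bench; x points to its back, y to its left (the strike's side), z up. On it lies the hinged perforated top; the hinge axis runs along y at x = +150, z = 129 mm in this frame.
- flap (a joint): Angle (rad) of the perforated top: plate 300 mm front to back, 340 wide, 12 thick, hinged at the back. 0 = level (upper face 141 mm above the bench), positive = front edge raised. Springs at a stiff hinge hold it up, at the start at 0.36 to 0.52 rad. To press it level takes about 6 to 9 N at the bolt, without the seal's push; let go unbolted it rises.
- bolt (a joint): Travel (m) of the steel slide bolt on the top's front left corner: 0 = drawn back, 0.038 = fully home (end stop). It slides to the box's left (+y), takes 2 N, and stays where it is left; at the start 0 to 0.010.
- nose (a point): Centre of the blunt end of the bolt's flat steel bar, 14 mm wide and 10 mm high. The bar's axis lies 9 mm above the plate's upper face, 280 mm in front of the hinge axis. With the top near level the end reaches the strike's face at a travel of 0.022: it enters if it meets the mouth, else it is stopped there; over 22 N there mars it.
- knob (a point): Centre of the bolt's upright red ball knob, 22 mm across, on an 8 mm stem, 36 mm above the plate's upper face; 280 mm in front of the hinge axis and 48 mm above it when level (box frame: x -130, y 90 + travel, z 177 mm). Pinch it from above, fingers left and right, to press the top and to slide the bolt. Guides 38 mm to its right, 66 mm to its left (at travel 0) stand 14.5 mm over the plate.
- mouth (a point): Nominal centre of the mouth in the steel strike, on the face the bolt enters, at the box's left front corner. The strike is clamped in slots: its true mouth is up to 5 mm higher or lower than this point. The mouth is 11.6 mm high for the 10 mm bar, so the right height must be felt for: where the bar is stopped, draw it back a little, change the height about 1 mm and try again.
- seal: Black rubber bulb seal, 325 mm long, on the box's front flange under the top's front edge. Origin: on its middle line, level with the flange. The top touches it from about 6 mm above level at the front; it yields 1 mm per 1.4 N (about 8 N at level, 15 N at 5 mm below). It is damaged by more than 20 N.
- sanding_block: Bystander: cork sanding block 65 x 110 x 31 mm, lying in front of the box. Origin: centre of its underside. Leave it alone.
- abrasive_roll: Bystander: roll of brown sandpaper standing upright, 68 mm in diameter, 115 mm high, to the left of the box. Origin: centre of its underside. Leave it alone.
- wax_tin: Bystander: yellow tin 84 mm in diameter, 55 mm high, in front of the box. Origin: centre of its underside. Leave it alone.
- screwdriver: Bystander: screwdriver with an orange handle lying to the right of the box. Leave it alone.

How it is judged:
By the outcome, as a careful person would: the job done as asked, in the order asked, and still so for the second after the job is handed in, with the robot touching nothing.
It also fails if it takes over 51 s, if anything falls off the work surface, if the arm or the gripper's body presses on something with over 40 N, if the wrist force passes 120 N, or if a joint passes its speed limit or range.

## Working session

There is one attempt and no reset: what is moved stays moved. The work goes in short steps, Python scripts to look and compute and a tool call to move; the robot and the scene stay as the last step left them, time stands still between calls to the robot, and variables do not carry over. Pictures are saved under pics/ and viewed, at most 10 in all, crops included, and the job is handed in when it is done.

Besides the shell and the picture viewer there is one more tool, called after "Call:" by a JSON object that holds its "op" and its "data", one argument or row to a line. move_arm: Moves the arm, as the interface text tells. Its arguments: {"type":"object","properties":{"increments":{"type":"array"},"force":{"type":"number"}},"required":["increments"]}

```bash
mkdir -p pics; ls
cat > h.py <<'E'
import numpy as np,cv2
from plant import state,read_camera,robot
def snap(n,f):
    c=read_camera(n); cv2.imwrite(f'pics/{f}.png',cv2.cvtColor(c['pixels'],cv2.COLOR_RGB2BGR)); np.savez(f'{f}.npz',**c); return c
def w(c,u,v):
    z=np.array(c['range_z'])[int(v),int(u)]
    p=np.array([(u-c['cx'])*z/c['fx'],(v-c['cy'])*z/c['fy'],z,1])
    return (np.linalg.inv(c['view'])@p)[:3]
E
python3 - <<'E'
from h import *
for n in('scene','side'):
    c=snap(n,n+'1')
s=state();print({k:np.round(v,3) for k,v in s.items()})
E
```

```text
pics
{'t': np.float64(0.1), 'joints': array([ 1.086,  0.528,  1.434,  0.   ,  1.181, -0.178]), 'qd': array([ 0.   , -0.003, -0.003,  0.001, -0.   , -0.001]), 'joint_torque': array([-1.0000e-03, -4.4331e+01, -1.7859e+01, -0.0000e+00,  4.0000e-03,
       -0.0000e+00]), 'eef_pos': array([0.189, 0.596, 0.404]), 'ee_rot': array([-0.   ,  0.153,  0.988, -0.001]), 'contact_force': array([-0.076,  0.145,  0.321]), 'moment': array([-0.008, -0.005,  0.027]), 'gripper_force': np.float64(0.0), 'finger_gap': np.float64(0.085)}
```

View pics/scene1.png

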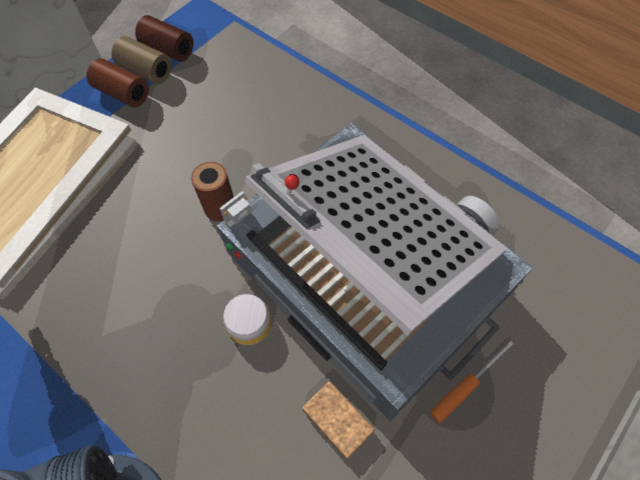

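View pics/side1.png

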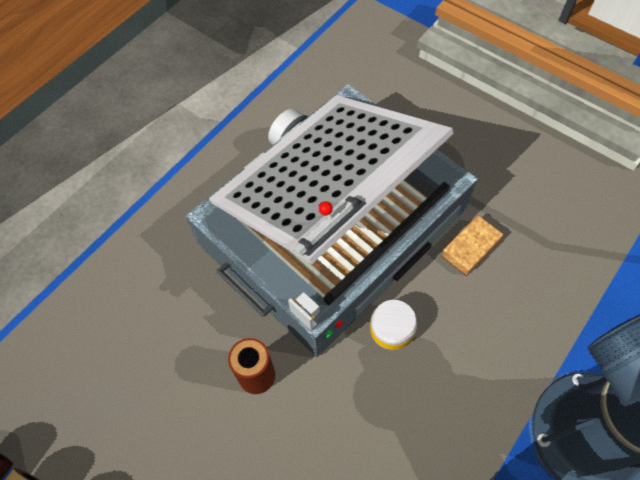

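The scene picture shows the raised top with the red knob at (292,182), the strike at (237,207) and box corners near (219,230), (395,408), (530,268) and (352,126). In the side picture the knob is at (325,208), the strike at (304,307) and the box corners at (316,352), (190,215) and (476,178).

```bash
cat > m.py <<'E'
from h import *
def ray(c,u,v,z):
    T=np.linalg.inv(c['view']);o=T[:3,3];d=T[:3,:3]@np.array([(u-c['cx'])/c['fx'],(v-c['cy'])/c['fy'],1]);return o+d*(z-o[2])/d[2]
def cloud(c):
    z=c['range_z'];v,u=np.mgrid[:480,:640];T=np.linalg.inv(c['view'])
    P=np.stack([(u-c['cx'])*z/c['fx'],(v-c['cy'])*z/c['fy'],z],-1)@T[:3,:3].T+T[:3,3];P[z==0]=np.nan;return P
E
python3 - <<'E'
from m import *
np.set_printoptions(precision=4,suppress=True)
L=[]
for n,cs in(('scene',[(219,230),(395,408),(530,268),(352,126)]),('side',[(316,352),(476,178),(190,215),(346,86)])):
    c=np.load(n+'1.npz');P=cloud(c);px=c['pixels'].astype(int)
    print(n,'cam',np.linalg.inv(c['view'])[:3,3]);
    for q in cs: print(q,ray(c,*q,.12)[:2],w(c,*q))
    m=(px[...,0]>150)&(px[...,1]<60)&(px[...,2]<60)&(P[...,2]>.15)
    v,u=np.nonzero(m);print('knob',m.sum(),u.mean(),v.mean(),np.nanmedian(P[m],0),np.nanmax(P[m][:,2]),np.nanstd(P[m],0))
    m=np.abs(P[...,2]-.12)<.004
    img=(m*255).astype(np.uint8); cv2.imwrite(f'pics/m_{n}.png',img)
    n_,lab,st,ce=cv2.connectedComponentsWithStats(img,connectivity=8)
    print(st[np.argsort(-st[:,4])][1:6]); L.append(P[m])
Q=np.vstack(L);print(len(Q),cv2.minAreaRect(Q[:,:2].astype(np.float32)))
a=cv2.imread('pics/m_scene.png');b=cv2.imread('pics/m_side.png');cv2.imwrite('pics/mm.png',cv2.resize(np.hstack([a,b]),(800,300),interpolation=cv2.INTER_AREA))
E
```

```text
scene cam [ 0.241  -0.2642  0.9318]
(219, 230) [0.4609 0.1724] [0.4629 0.1764 0.1126]
(395, 408) [ 0.4117 -0.2496] [ 0.4121 -0.2496  0.1185]
(530, 268) [ 0.7444 -0.2916] [ 0.744  -0.2916  0.1206]
(352, 126) [0.7967 0.1347] [0.797  0.1349 0.1196]
knob 53 290.50943396226415 179.67924528301887 [0.5349 0.0519 0.3036] 0.3061181219267666 [0.0049 0.0031 0.0014]
[[  217   195   316   215 11404]
 [  312   123    69    30   454]
 [  197   165    23    22    96]
 [  452   204    34    27    52]
 [  417   176    26    21    40]]
side cam [0.2475 0.4124 1.0758]
(316, 352) [0.4491 0.1999] [0.4665 0.1816 0.0378]
(476, 178) [ 0.4158 -0.2542] [ 0.4154 -0.2526  0.1224]
(190, 215) [0.7966 0.1351] [0.7967 0.135  0.1198]
(346, 86) [ 0.751  -0.2893] [ 0.7514 -0.2899  0.1191]
knob 138 325.09420289855075 207.82608695652175 [0.5369 0.0557 0.3027] 0.3092073699845451 [0.0058 0.0051 0.0062]
[[ 186  149  292  190 8784]
 [ 229  338   40   40  552]
 [ 324   84   55   23  299]
 [ 576  424   64   47  171]
 [ 579  386   14   38   66]]
22274 ((0.497485876083374, -0.1769436001777649), (0.815467119216919, 0.8635982871055603), 23.854114532470703)
```

View pics/mm.png

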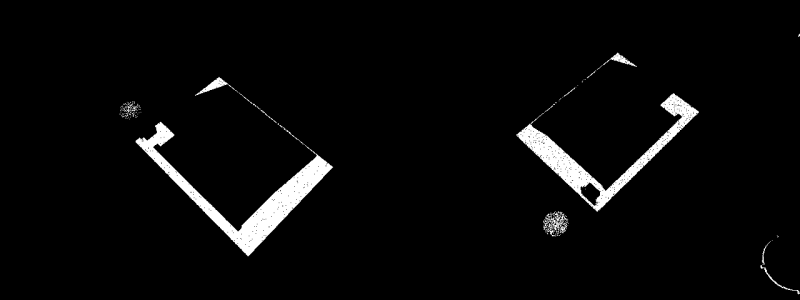

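The mask picture shows the box rim cleanly in both views, with the roll as a separate blob. Next I fit the box, plate and knob.

```bash
cat > fit.py <<'E'
from m import *
from scipy.optimize import least_squares
np.set_printoptions(precision=4,suppress=True)
L=[];K=[];A=[]
for n in('scene','side'):
    c=np.load(n+'1.npz');P=cloud(c);px=c['pixels'].astype(int);A.append(P[~np.isnan(P[...,2])])
    n_,lab,st,ce=cv2.connectedComponentsWithStats(((np.abs(P[...,2]-.12)<.004)*255).astype(np.uint8))
    for i in range(1,n_):
        if st[i,4]>290 and (n=='scene' or st[i,4] not in(552,)):L.append(P[lab==i])
    m=(px[...,0]>120)&(px[...,1]<70)&(px[...,2]<70)&(P[...,2]>.27);K.append(P[m])
    r=cv2.minAreaRect(L[-2][:,:2].astype(np.float32));
    q=np.vstack(L[-2:]);print(n,cv2.minAreaRect(q[:,:2].astype(np.float32)))
Q=np.vstack(L);r=cv2.minAreaRect(Q[:,:2].astype(np.float32));print(r)
for k in K:
    f=least_squares(lambda x:np.linalg.norm(k-x,axis=1)-.011,k.mean(0)-[0,0,.008],loss='soft_l1',f_scale=.001);print('knob',len(k),f.x)
cx,cy=r[0];a=np.arctan2(-.2496-.1724,.4117-.4609) # dir of -y
corn=cv2.boxPoints(r);print(corn)
# box y axis: from front right to front left
cs=sorted(corn.tolist());
import itertools
fr=min(corn.tolist(),key=lambda p:np.hypot(p[0]-.412,p[1]+.25));fl=min(corn.tolist(),key=lambda p:np.hypot(p[0]-.46,p[1]-.17))
y=np.array(fl)-fr;y/=np.linalg.norm(y);yaw=np.arctan2(-y[0],y[1]);print('yaw',yaw,np.degrees(yaw))
R=np.array([[np.cos(yaw),-np.sin(yaw),0],[np.sin(yaw),np.cos(yaw),0],[0,0,1]]);o=np.array([cx,cy,0])
np.savez('box.npz',R=R,o=o)
for k in K:
    f=least_squares(lambda x:np.linalg.norm(k-x,axis=1)-.011,k.mean(0)-[0,0,.008],loss='soft_l1',f_scale=.001);b=(f.x-o)@R;d=b-[.15,0,.129]
    print('knob box',b,'flap',np.arctan2(d[2],-d[0])-np.arctan2(48,280),'r',np.hypot(d[0],d[2]),'travel',b[1]-.09)
for P in A:
    B=(P-o)@R;m=(B[:,0]<.10)&(B[:,0]>-.1)&(abs(B[:,1]+.03)<.1)&(B[:,2]>.145)&(B[:,2]<.32)
    d=B[m]-[.15,0,.129];p=np.polyfit(-d[:,0],d[:,2],1);res=d[:,2]-np.polyval(p,-d[:,0]);g=abs(res)<.004;p=np.polyfit(-d[g,0],d[g,2],1);print('flap',np.arctan(p[0]),p)
    m=(B[:,0]<-.09)&(B[:,0]>-.17)&(B[:,1]>.155)&(B[:,1]<.22)&(B[:,2]>.125)&(B[:,2]<.2);s=B[m]
    print('strike',len(s),np.percentile(s,[1,50,99],axis=0))
E
python3 fit.py
```

```text
scene ((0.607062578201294, -0.054341256618499756), (0.44120123982429504, 0.34228506684303284), 83.198974609375)
side ((0.607499361038208, -0.057383596897125244), (0.44337812066078186, 0.3422653079032898), 83.14686584472656)
((0.6072186827659607, -0.05643776059150696), (0.4451892673969269, 0.34304842352867126), 83.14686584472656)
knob 117 [0.5382 0.0534 0.2943]
knob 142 [0.5392 0.0522 0.2951]
[[ 0.4104 -0.257 ]
 [ 0.751  -0.2979]
 [ 0.8041  0.1441]
 [ 0.4635  0.185 ]]
yaw -0.11960982839116475 -6.85313835509779
knob box [-0.0816  0.1008  0.2943] flap 0.450006584671629 r 0.28453347578215216 travel 0.010818420209051743
knob box [-0.0805  0.0998  0.2951] flap 0.45452986721726873 r 0.2840951843791961 travel 0.00977634937572179
flap 0.4535443473712457 [0.4874 0.0122]
strike 657 [[-0.1557  0.1555  0.1296]
 [-0.1356  0.1988  0.1637]
 [-0.1074  0.2163  0.171 ]]
flap 0.4523576983292757 [0.486  0.0145]
strike 689 [[-0.1552  0.1565  0.1259]
 [-0.134   0.2041  0.1653]
 [-0.1063  0.2153  0.1734]]
```

```bash
cat > g.py <<'E'
from h import *
from scipy.spatial.transform import Rotation as Ro
np.set_printoptions(precision=3,suppress=True)
B=np.load('box.npz');Rb,o=B['R'],B['o']
# desired tool: z down, y along box y, x = y x z
y=Rb[:,1];z=np.array([0,0,-1.]);Rd=np.column_stack([np.cross(y,z),y,z])
def cur():
    s=state();q=s['ee_rot'];R=Ro.from_quat([q[1],q[2],q[3],q[0]]).as_matrix();return s,R,np.array(s['eef_pos'])
def inc(grasp_world,p=True):
    s,R,e=cur();t=np.array(grasp_world)+[0,0,.155]
    return np.degrees(Ro.from_matrix(R.T@Rd).as_rotvec()),100*(R.T@(t-e))
def arc(th,travel,up=0.): # knob centre, world
    r=np.hypot(.28,.048);a=th+np.arctan2(48,280)
    return o+Rb@np.array([.15-r*np.cos(a),.09+travel,.129+r*np.sin(a)+up])
E
python3 - <<'E'
from g import *
print(inc([.5387,.0528,.2947+.085]),arc(.453,.010))
E
```

```text
(array([ -0.107,  -0.031, -10.724]), array([-49.766, -41.193, -13.025])) [0.539 0.052 0.295]
```

Call:
{"op": "move_arm", "data": {
  "increments": [
    [0,0,-0.5,-2,-1.5,-2,4.5],
    [0,0,-1.5,-5,-4,-4,4.5],
    [0,0,-2.5,-9,-7,-6,4.5],
    [0,0,-3.5,-13,-10.5,-8,4.5],
    [0,0,-4.5,-17,-14,-10,4.5],
    [0,0,-5.5,-21,-17.5,-11,4.5],
    [0,0,-6.5,-25,-21,-12,4.5],
    [0,0,-7.5,-29,-24,-13,4.5],
    [0,0,-8.5,-33,-27.5,-13,4.5],
    [0,0,-9.5,-37,-31,-13,4.5],
    [0,0,-10.2,-41,-34,-13,4.5],
    [0,0,-10.7,-45,-37,-13,4.5],
    [0,0,-10.7,-48,-39.5,-13,4.5],
    [0,0,-10.7,-49.8,-41.2,-13,4.5],
    [0,0,-10.7,-49.8,-41.2,-13,4.5],
    [0,0,-10.7,-49.8,-41.2,-13,4.5]
  ]
}}

```text
t: 2.1
eef_pos: [0.5385, 0.0532, 0.5343]
ee_rot: [-0.001, 0.06, 0.998, 0.0]
contact_force: [-0.7, 0.1, -0.4]
finger_gap: 0.0449
gripper_force: 0.0
```

Run:
```python
from g import *
snap('wrist','w1');snap('scene','s2')
s,R,e=cur();print(s['t'],e,s['finger_gap'],s['contact_force'],inc([.5387,.0528,.2947]))
a=cv2.imread('pics/w1.png');b=cv2.imread('pics/s2.png')[100:340,180:500];b=cv2.resize(b,(400,300))
cv2.imwrite('pics/w1s2.png',np.hstack([cv2.resize(a,(400,300)),b]))
```

```text
2.2 [0.538 0.054 0.535] 0.0450643854602601 [ 0.374 -0.526  0.472] (array([ 0.018, -0.037,  0.051]), array([-0.047, -0.084,  8.496]))
```

View pics/w1s2.png

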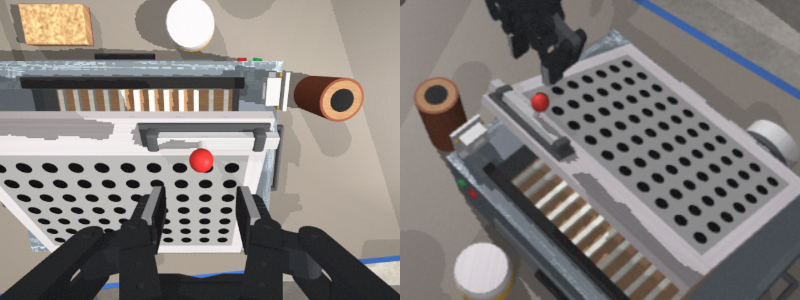

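The knob lies midway between the open fingers at (201,160) in the left half (wrist); the fingers straddle it at x≈150 and 245. I go down and grip.

Call:
{"op": "move_arm", "data": {
  "increments": [
    [0,0,0,0,-0.1,1,4.5],
    [0,0,0,0,-0.1,2.5,4.5],
    [0,0,0,0,-0.1,4,4.5],
    [0,0,0,0,-0.1,5.5,4.5],
    [0,0,0,0,-0.1,6.7,4.5],
    [0,0,0,0,-0.1,7.6,4.5],
    [0,0,0,0,-0.1,8.3,4.5],
    [0,0,0,0,-0.1,8.3,4.5],
    [0,0,0,0,-0.1,8.3,3.5],
    [0,0,0,0,-0.1,8.3,2.8],
    [0,0,0,0,-0.1,8.3,1.5],
    [0,0,0,0,-0.1,8.3,1.5],
    [0,0,0,0,-0.1,8.3,1.5],
    [0,0,0,0,-0.1,8.3,1.5]
  ],
  "force": 60
}}

```text
t: 3.95
eef_pos: [0.5389, 0.0518, 0.4521]
ee_rot: [0.0, 0.06, 0.998, 0.0]
contact_force: [-1.1, 0.8, 3.5]
finger_gap: 0.0187
gripper_force: 58.5
```

Run:
```python
from g import *
s,R,e=cur();print(s['t'],e,s['finger_gap'],s['gripper_force'],s['contact_force'],s['moment'])
for t in(.45,.4,.35,.3,.25,.2,.15,.1,.06,.03,.015,.0):
    d=R.T@(arc(t,.0)-arc(.453,.0))*100;print(t,d)
```

```text
3.95 [0.539 0.052 0.452] 0.018686601078671393 58.45366179943085 [-1.093  0.779  3.477] [0.276 0.118 0.002]
0.45 [ 0.05  -0.     0.069]
0.4 [ 0.846 -0.001  1.245]
0.35 [ 1.583 -0.002  2.46 ]
0.3 [ 2.258 -0.002  3.709]
0.25 [ 2.869 -0.003  4.991]
0.2 [ 3.416 -0.004  6.302]
0.15 [ 3.897 -0.004  7.638]
0.1 [ 4.31  -0.005  8.997]
0.06 [ 4.591 -0.006 10.098]
0.03 [ 4.773 -0.006 10.931]
0.015 [ 4.855 -0.006 11.349]
0.0 [ 4.93  -0.006 11.768]
```

Run:
```python
from g import *
a=snap('wrist','w2');snap('side','d2')
A=cv2.imread('pics/w2.png')[150:450,160:560];b=cv2.imread('pics/d2.png')[130:280,230:430];b=cv2.resize(b,(400,300),interpolation=cv2.INTER_CUBIC)
cv2.imwrite('pics/v2.png',np.hstack([A,b]))
```

```text
(no output)
```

View pics/v2.png

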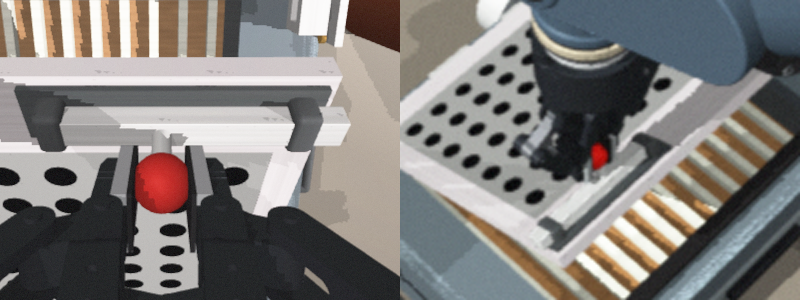

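The ball sits between the pads at (162,183), with the pads reaching past it on both sides, so the grip is sound. Now I press down along the arc.

Call:
{"op": "move_arm", "data": {
  "increments": [
    [0,0,0,0.1,0,0.15,1.5],
    [0,0,0,0.35,0,0.5,1.5],
    [0,0,0,0.6,0,0.87,1.5],
    [0,0,0,0.85,0,1.25,1.5],
    [0,0,0,1.1,0,1.65,1.5],
    [0,0,0,1.35,0,2.05,1.5],
    [0,0,0,1.58,0,2.46,1.5],
    [0,0,0,1.81,0,2.87,1.5],
    [0,0,0,2.04,0,3.29,1.5],
    [0,0,0,2.26,0,3.71,1.5],
    [0,0,0,2.47,0,4.14,1.5],
    [0,0,0,2.67,0,4.56,1.5],
    [0,0,0,2.87,0,4.99,1.5],
    [0,0,0,3.06,0,5.43,1.5],
    [0,0,0,3.24,0,5.87,1.5],
    [0,0,0,3.42,0,6.3,1.5],
    [0,0,0,3.58,0,6.74,1.5],
    [0,0,0,3.74,0,7.2,1.5],
    [0,0,0,3.9,0,7.64,1.5],
    [0,0,0,3.9,0,7.64,1.5]
  ]
}}

```text
t: 6.55
eef_pos: [0.5019, 0.0559, 0.3755]
ee_rot: [0.004, 0.059, 0.998, -0.001]
contact_force: [4.7, 0.3, 1.0]
finger_gap: 0.0185
gripper_force: 59.8
```

```bash
cat > q.py <<'E'
from g import *
s,R,e=cur()
b=(e-[0,0,.155]-o)@Rb
print('t',s['t'],'grasp box mm',b*1e3,'F box',np.array(s['contact_force'])@Rb,'gap',s['finger_gap'],s['gripper_force'],'tilt',np.degrees(Ro.from_matrix(R.T@Rd).as_rotvec()),s['moment'])
E
python3 q.py
```

```text
t 6.55 grasp box mm [-117.946   98.962  220.546] F box [4.6   0.886 0.963] gap 0.01850384729617728 59.7963148355484 tilt [-0.054  0.405  0.085] [ 0.06  -0.741  0.474]
```

```bash
cat > flap.py <<'E'
from m import *
import sys
from g import Rb,o
def flap(pic=None):
  for n in('scene','side'):
    c=read_camera(n)
    if pic: cv2.imwrite(f'pics/{pic}_{n}.png',cv2.cvtColor(c['pixels'],cv2.COLOR_RGB2BGR))
    P=cloud(c);px=c['pixels'].astype(int);P_=P[~np.isnan(P[...,2])]
    B=(P_-o)@Rb;m=(B[:,0]<.10)&(B[:,0]>-.1)&(B[:,1]<.03)&(B[:,1]>-.16)&(B[:,2]>.13)&(B[:,2]<.32)
    d=B[m]-[.15,0,.129]
    if m.sum()<50: continue
    p=np.polyfit(-d[:,0],d[:,2],1)
    for k in range(6):
        res=d[:,2]-np.polyval(p,-d[:,0]);res-=np.median(res);g=abs(res)<(.02,.01,.006,.004,.004,.004)[k];p=np.polyfit(-d[g,0],d[g,2],1)
    print(n,'flap',round(np.arctan(p[0]),4),'icept mm',p[1]*1e3,'n',g.sum())
    m=(px[...,0]>120)&(px[...,1]<70)&(px[...,2]<70)&(P[...,2]>.145);k=P[m];k=k[np.linalg.norm((k-o)@Rb*[1,1,0]-[-.12,.11,0],axis=1)<.05]
    if len(k): print(' red',len(k),((np.median(k,0)-o)@Rb)*1e3)
if __name__=='__main__': flap(*sys.argv[1:])
E
python3 flap.py p3; python3 q.py
```

```text
scene flap 0.1521 icept mm 11.449341048389325 n 12063
 red 49 [-127.303   96.494  225.9  ]
side flap 0.1526 icept mm 13.064084229835846 n 266
 red 65 [-125.33    98.908  226.857]
t 6.65 grasp box mm [-117.829   98.97   220.634] F box [5.152 0.396 0.64 ] gap 0.018774394952809092 59.80216383934021 tilt [-0.058  0.394  0.083] [ 0.    -0.774  0.517]
```

Call:
{"op": "move_arm", "data": {
  "increments": [
    [0,0,0,0.05,0,0.35,1.5],
    [0,0,0,0.15,0,0.75,1.5],
    [0,0,0,0.26,0,1.15,1.5],
    [0,0,0,0.37,0,1.55,1.5],
    [0,0,0,0.47,0,1.95,1.5],
    [0,0,0,0.56,0,2.35,1.5],
    [0,0,0,0.65,0,2.75,1.5],
    [0,0,0,0.72,0,3.05,1.5],
    [0,0,0,0.76,0,3.3,1.5],
    [0,0,0,0.76,0,3.3,1.5]
  ]
}}

```text
t: 7.9
eef_pos: [0.4937, 0.0569, 0.343]
ee_rot: [0.002, 0.059, 0.998, -0.001]
contact_force: [2.9, 0.6, 6.0]
finger_gap: 0.0189
gripper_force: 60.0
```

```bash
python3 q.py; python3 flap.py; python3 q.py
```

```text
t 7.9 grasp box mm [-126.199   99.02   187.967] F box [2.79  0.924 5.989] gap 0.01893319710246983 60.01699447631836 tilt [-0.068  0.272  0.094] [-0.136 -0.549  0.425]
scene flap 0.0327 icept mm 11.345485140501292 n 12303
 red 44 [-136.133   96.5    193.183]
side flap 0.0178 icept mm 14.290931738678642 n 314
 red 63 [-134.394   99.38   195.534]
t 8.0 grasp box mm [-126.197   99.008  187.955] F box [1.981 0.013 5.507] gap 0.018830554897661583 60.01701056957245 tilt [-0.069  0.269  0.094] [-0.125 -0.625  0.494]
```

Call:
{"op": "move_arm", "data": {
  "increments": [
    [0,0,0,0.0,0,0.15,1.5],
    [0,0,0,0.03,0,0.3,1.5],
    [0,0,0,0.05,0,0.45,1.5],
    [0,0,0,0.07,0,0.6,1.5],
    [0,0,0,0.09,0,0.75,1.5],
    [0,0,0,0.1,0,0.9,1.5],
    [0,0,0,0.1,0,0.9,1.5],
    [0,0,0,0.1,0,0.9,1.5]
  ]
}}

```text
t: 9.0
eef_pos: [0.4936, 0.0569, 0.335]
ee_rot: [0.004, 0.059, 0.998, -0.001]
contact_force: [2.9, 0.0, 11.9]
finger_gap: 0.0184
gripper_force: 60.9
```

```bash
python3 q.py; python3 flap.py p4
python3 - <<'E'
import cv2,numpy as np
a=cv2.imread('pics/p4_scene.png')[150:300,180:380];b=cv2.imread('pics/p4_side.png')[200:350,240:440]
cv2.imwrite('pics/v4.png',cv2.resize(np.hstack([a,b]),(800,300),interpolation=cv2.INTER_CUBIC))
E
```

```text
t 9.0 grasp box mm [-126.368   98.979  180.018] F box [ 2.922  0.357 11.851] gap 0.018415819648075434 60.93216419219971 tilt [-0.063  0.456  0.07 ] [-0.074 -0.524  0.311]
scene flap 0.0063 icept mm 11.36894004417563 n 12366
 red 52 [-136.622   96.119  185.981]
side flap -0.0004 icept mm 13.599838194977103 n 539
 red 68 [-134.77    99.019  187.42 ]
```

View pics/v4.png

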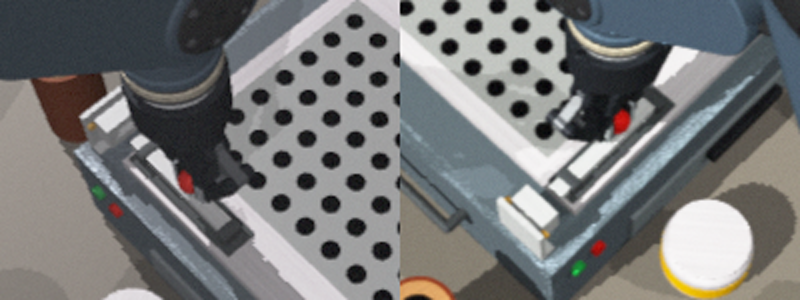

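The top lies level and the bar end is short of the strike block, which is at (110,115) in the left half and (530,220) in the right. I slide the bolt towards the strike.

Call:
{"op": "move_arm", "data": {
  "increments": [
    [0,0,0,0,0,0.1,1.5],
    [0,0,0,0,0.1,0.1,1.5],
    [0,0,0,0,0.25,0.1,1.5],
    [0,0,0,0,0.4,0.1,1.5],
    [0,0,0,0,0.55,0.1,1.5],
    [0,0,0,0,0.7,0.1,1.5],
    [0,0,0,0,0.85,0.1,1.5],
    [0,0,0,0,0.95,0.1,1.5],
    [0,0,0,0,1.05,0.1,1.5],
    [0,0,0,0,1.15,0.1,1.5],
    [0,0,0,0,1.2,0.1,1.5],
    [0,0,0,0,1.2,0.1,1.5]
  ]
}}

```text
t: 10.6
eef_pos: [0.4949, 0.0686, 0.3342]
ee_rot: [0.004, 0.059, 0.998, -0.001]
contact_force: [2.0, -1.1, 13.6]
finger_gap: 0.0187
gripper_force: 61.0
```

```bash
python3 q.py
```

```text
t 10.6 grasp box mm [-126.45   110.722  179.247] F box [ 2.16  -0.852 13.582] gap 0.018705658391779907 61.04451298713684 tilt [-0.107  0.444  0.093] [-0.397 -0.309  0.407]
```

Call:
{"op": "move_arm", "data": {
  "increments": [
    [0,0,0,0,0.05,0,1.5],
    [0,0,0,0,0.1,0,1.5],
    [0,0,0,0,0.15,0,1.5],
    [0,0,0,0,0.2,0,1.5],
    [0,0,0,0,0.2,0,1.5]
  ]
}}

```text
t: 11.22
eef_pos: [0.4951, 0.0705, 0.3343]
ee_rot: [0.004, 0.059, 0.998, -0.001]
contact_force: [2.7, -2.0, 13.6]
finger_gap: 0.0188
gripper_force: 61.0
```

```bash
python3 q.py
```

```text
t 11.225 grasp box mm [-126.44   112.69   179.253] F box [ 2.939 -1.707 13.603] gap 0.01875729068942953 61.04424476623535 tilt [-0.11   0.444  0.094] [-0.339 -0.303  0.371]
```

Call:
{"op": "move_arm", "data": {
  "increments": [
    [0,0,0,0,0.05,0,1.5],
    [0,0,0,0,0.1,0,1.5],
    [0,0,0,0,0.15,0,1.5],
    [0,0,0,0,0.2,0,1.5],
    [0,0,0,0,0.2,0,1.5]
  ]
}}

```text
t: 11.85
eef_pos: [0.4953, 0.0721, 0.3342]
ee_rot: [0.004, 0.059, 0.998, -0.002]
contact_force: [1.8, -3.8, 13.1]
finger_gap: 0.0187
gripper_force: 61.1
```

```bash
python3 q.py
```

```text
t 11.85 grasp box mm [-126.433  114.224  179.238] F box [ 2.284 -3.562 13.063] gap 0.018715268098915407 61.056450605392456 tilt [-0.192  0.432  0.137] [-0.778 -0.264  0.408]
```

Call:
{"op": "move_arm", "data": {
  "increments": [
    [0,0,0,0,0.05,0,1.5],
    [0,0,0,0,0.1,0,1.5],
    [0,0,0,0,0.15,0,1.5],
    [0,0,0,0,0.15,0,1.5]
  ]
}}

```text
t: 12.35
eef_pos: [0.4955, 0.0727, 0.3343]
ee_rot: [0.003, 0.058, 0.998, -0.003]
contact_force: [1.1, -8.8, 13.8]
finger_gap: 0.0186
gripper_force: 61.1
```

```bash
python3 q.py
```

```text
t 12.35 grasp box mm [-126.337  114.867  179.252] F box [ 2.132 -8.564 13.768] gap 0.018556579534292697 61.10927760601044 tilt [-0.333  0.42   0.195] [-1.479 -0.171  0.41 ]
```

Run:
```python
import cv2,numpy as np
a=cv2.imread('pics/scene1.png')[185:235,205:265];b=cv2.imread('pics/w1.png')[90:190,400:520]
f=lambda i:cv2.resize(i,(400,333),interpolation=cv2.INTER_CUBIC)
cv2.imwrite('pics/v5.png',np.hstack([f(a),f(b)]))
```

```text
(no output)
```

View pics/v5.png

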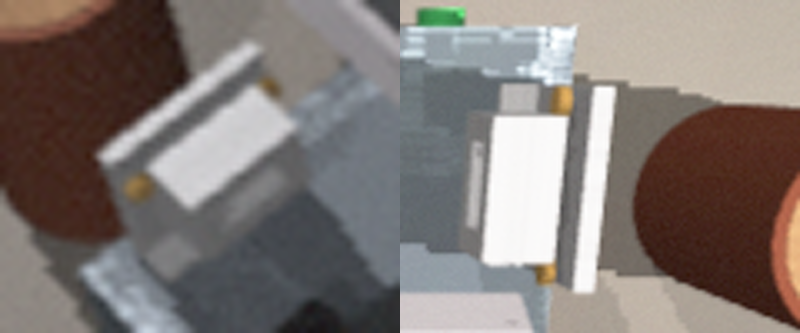

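The left crop (scene) shows the mouth as a light slit centred near (255,195), which is full-image (243,214). The right crop (wrist) shows it at (475,185), which is (422,145). I use it as a hint for which way to search.

Run:
```python
from m import *
from g import Rb,o
def ln(c,u,v):
    T=np.linalg.inv(c['view']);d=T[:3,:3]@np.array([(u-c['cx'])/c['fx'],(v-c['cy'])/c['fy'],1]);return (T[:3,3]-o)@Rb,d@Rb
A=np.load('scene1.npz');W=np.load('w1.npz')
def tri(p,q):
    a,d=ln(A,*p);b,e=ln(W,*q);s=np.linalg.lstsq(np.column_stack([d,-e]),b-a,rcond=None)[0];P,Q=a+d*s[0],b+e*s[1];return (P+Q)/2*1e3,np.linalg.norm(P-Q)*1e3
print('mouth',tri((205+257/6.67,185+196/6.67),(400+476/3.33,90+185/3.33)))
print('topface edge ends',tri((205+190/6.67,185+208/6.67),(400+490/3.33,90+115/3.33)),tri((205+298/6.67,185+128/6.67),(400+483/3.33,90+265/3.33)))
for c,n in((A,'s'),(W,'w')):
    B=(cloud(c)-o)@Rb;m=(B[...,0]<-.11)&(B[...,0]>-.15)&(B[...,1]>.17)&(B[...,1]<.20)&(B[...,2]>.13)
    s=B[m]*1e3;print(n,len(s));h,e=np.histogram(s[:,2],np.arange(130,180,2));print(h)
    f=s[(s[:,2]<160)];print('face y',np.percentile(f[:,1],[10,50,90]) if len(f) else 0,'top z',np.median(s[s[:,2]>158,2]))
```

```text
mouth (array([-131.491,  228.178,  175.119]), np.float64(95.51136321551353))
topface edge ends (array([-145.011,  240.199,  162.4  ]), np.float64(87.76313491552244)) (array([-118.236,  218.531,  203.893]), np.float64(92.26279736827117))
s 309
[ 0  0  0  1  9  6 12 25 27 17  9  8  6  6  7 13 17 52 63 20  2  0  0  0]
face y [187.935 189.166 194.012] top z 166.06670770010945
w 988
[  0   0   0   0   0  11  20  26  32  87  14   8  12   8  12  23  34  32
 200 389   9   0   0   0]
face y [189.009 189.374 191.333] top z 168.31011497336698
```

Run:
```python
from m import *
from g import Rb,o
A=np.load('scene1.npz');W=np.load('w1.npz')
def ln(c,u,v):
    T=np.linalg.inv(c['view']);d=T[:3,:3]@np.array([(u-c['cx'])/c['fx'],(v-c['cy'])/c['fy'],1]);a,d=(T[:3,3]-o)@Rb,d@Rb
    return (a+d*(.1892-a[1])/d[1])*1e3
f=lambda x,y:ln(A,205+x/6.67,185+y/6.67); g=lambda x,y:ln(W,400+(x-400)/3.33,90+y/3.33)
print('mouth',f(257,196),g(476,185),'\nslit top/bot',g(484,185),g(468,185),'\nedge',f(245,170),g(490,185),'\nbottom',f(270,215),g(462,185))
for c,n in((A,'s'),(W,'w')):
    B=(cloud(c)-o)@Rb*1e3;m=(abs(B[...,0]+131)<6)&(B[...,1]>180)&(B[...,1]<215)&(B[...,2]>128)&(B[...,2]<163)
    s=B[m];
    for z in range(130,164,2):
        k=s[(s[:,2]>=z)&(s[:,2]<z+2)];print(z,len(k),np.round(np.median(k[:,1]),1) if len(k) else '',end='; ')
    print()
```

```text
mouth [-127.732  189.2    147.106] [-130.355  189.2    156.083] 
slit top/bot [-131.041  189.2    164.15 ] [-129.635  189.2    147.623] 
edge [-128.948  189.2    161.768] [-131.536  189.2    169.961] 
bottom [-125.631  189.2    134.697] [-129.071  189.2    141.004]
130 0 ; 132 0 ; 134 0 ; 136 0 ; 138 3 189.2; 140 2 188.3; 142 4 188.7; 144 11 190.8; 146 11 193.0; 148 7 190.8; 150 0 ; 152 0 ; 154 0 ; 156 1 212.3; 158 6 211.5; 160 6 199.8; 162 6 199.8; 
130 0 ; 132 0 ; 134 0 ; 136 0 ; 138 0 ; 140 3 189.4; 142 6 189.2; 144 11 189.1; 146 12 189.3; 148 41 190.4; 150 3 189.9; 152 10 212.2; 154 10 212.2; 156 10 212.1; 158 10 212.2; 160 15 189.5; 162 14 212.0;
```

The depth data put the mouth's floor near z≈149 mm and its upper lip near 160 mm, so the mouth is high. I draw back, rise about 4 mm and try again.

Call:
{"op": "move_arm", "data": {
  "increments": [
    [0,0,0,0,-0.2,0,1.5],
    [0,0,0,0,-0.4,0,1.5],
    [0,0,0,0,-0.4,-0.15,1.5],
    [0,0,0,0,-0.4,-0.3,1.5],
    [0,0,0,0,-0.4,-0.33,1.5],
    [0,0,0,0,-0.3,-0.33,1.5],
    [0,0,0,0,-0.2,-0.33,1.5],
    [0,0,0,0,-0.1,-0.33,1.5],
    [0,0,0,0,0,-0.33,1.5],
    [0,0,0,0,0,-0.33,1.5]
  ]
}}

```text
t: 13.6
eef_pos: [0.4959, 0.074, 0.337]
ee_rot: [0.004, 0.059, 0.998, -0.001]
contact_force: [4.1, -1.4, 8.1]
finger_gap: 0.0192
gripper_force: 60.7
```

```bash
python3 q.py
```

```text
t 13.6 grasp box mm [-126.114  116.199  181.968] F box [ 4.216 -0.897  8.093] gap 0.01923450841376383 60.69381594657898 tilt [-0.102  0.479  0.082] [-0.354 -0.576  0.397]
```

Call:
{"op": "move_arm", "data": {
  "increments": [
    [0,0,0,0,0.07,0,1.5],
    [0,0,0,0,0.14,0,1.5],
    [0,0,0,0,0.2,0,1.5],
    [0,0,0,0,0.2,0,1.5]
  ]
}}

```text
t: 14.1
eef_pos: [0.4961, 0.0759, 0.337]
ee_rot: [0.004, 0.059, 0.998, -0.001]
contact_force: [2.9, -2.2, 7.8]
finger_gap: 0.0189
gripper_force: 60.7
```

```bash
python3 q.py
```

```text
t 14.1 grasp box mm [-126.108  118.168  181.968] F box [ 3.175 -1.855  7.766] gap 0.018883681344380822 60.69405555725098 tilt [-0.105  0.478  0.084] [-0.382 -0.634  0.317]
```

The bar is past the face (118.2 against 114.3 mm) at only about 2 N, so it is in the mouth. I push on towards home.

Call:
{"op": "move_arm", "data": {
  "increments": [
    [0,0,0,0,0.1,0,1.5],
    [0,0,0,0,0.2,0,1.5],
    [0,0,0,0,0.32,0,1.5],
    [0,0,0,0,0.44,0,1.5],
    [0,0,0,0,0.56,0,1.5],
    [0,0,0,0,0.68,0,1.5],
    [0,0,0,0,0.8,0,1.5],
    [0,0,0,0,0.9,0,1.5],
    [0,0,0,0,1.0,0,1.5],
    [0,0,0,0,1.0,0,1.5]
  ]
}}

```text
t: 15.35
eef_pos: [0.4973, 0.0859, 0.337]
ee_rot: [0.004, 0.059, 0.998, -0.001]
contact_force: [4.5, -1.6, 8.5]
finger_gap: 0.0187
gripper_force: 60.7
```

```bash
python3 q.py
```

```text
t 15.35 grasp box mm [-126.106  128.24   181.99 ] F box [ 4.667 -1.058  8.483] gap 0.01867247426441409 60.69324016571045 tilt [-0.096  0.48   0.087] [-0.366 -0.611  0.292]
```

Call:
{"op": "move_arm", "data": {
  "increments": [
    [0,0,0,0,0.08,0,1.5],
    [0,0,0,0,0.15,0,1.5],
    [0,0,0,0,0.22,0,1.5],
    [0,0,0,0,0.3,0,1.5],
    [0,0,0,0,0.3,0,1.5]
  ]
}}

```text
t: 15.98
eef_pos: [0.4976, 0.088, 0.337]
ee_rot: [0.004, 0.058, 0.998, -0.002]
contact_force: [3.1, -6.7, 7.4]
finger_gap: 0.0186
gripper_force: 60.7
```

```bash
python3 q.py
```

```text
t 15.975 grasp box mm [-126.054  130.37   181.971] F box [ 3.871 -6.252  7.381] gap 0.01862332573554184 60.67868113517761 tilt [-0.247  0.461  0.16 ] [-1.111 -0.538  0.414]
```

Call:
{"op": "move_arm", "data": {
  "increments": [
    [0,0,0,0,0.05,0,1.5],
    [0,0,0,0,0.08,0,1.5],
    [0,0,0,0,0.08,0,1.5]
  ]
}}

```text
t: 16.35
eef_pos: [0.4977, 0.0883, 0.337]
ee_rot: [0.004, 0.058, 0.998, -0.003]
contact_force: [3.5, -8.5, 8.7]
finger_gap: 0.0185
gripper_force: 60.7
```

```bash
python3 q.py
```

```text
t 16.35 grasp box mm [-126.01   130.661  181.958] F box [ 4.502 -8.053  8.7  ] gap 0.01852269131533513 60.71173310279846 tilt [-0.325  0.452  0.188] [-1.481 -0.482  0.422]
```

The bolt is firmly at its end stop. I relax the sideways push and the downward load, then open and rise.

Call:
{"op": "move_arm", "data": {
  "increments": [
    [0,0,0,0,-0.05,-0.05,1.5],
    [0,0,0,0,-0.1,-0.1,1.5],
    [0,0,0,0,-0.1,-0.15,1.5],
    [0,0,0,0,-0.1,-0.15,2.6],
    [0,0,0,0,-0.1,-0.15,3.8],
    [0,0,0,0,-0.1,-0.15,3.8],
    [0,0,0,0,-0.1,-0.15,3.8],
    [0,0,0,0,-0.1,-0.6,3.8],
    [0,0,0,0,-0.1,-1.8,3.8],
    [0,0,0,0,-0.1,-3.5,3.8],
    [0,0,0,0,-0.1,-6,3.8],
    [0,0,0,0,-0.1,-9,3.8],
    [0,0,0,0,-0.1,-12,3.8],
    [0,0,0,0,-0.1,-14,3.8],
    [0,0,0,0,-0.1,-14,3.8]
  ]
}}

```text
t: 18.23
eef_pos: [0.4957, 0.0895, 0.478]
ee_rot: [0.003, 0.06, 0.998, 0.0]
contact_force: [-0.5, 0.3, -0.8]
finger_gap: 0.0378
gripper_force: 0.0
```

```bash
python3 q.py; python3 flap.py p6
python3 - <<'E'
import cv2,numpy as np
from h import *
snap('wrist','w6')
a=cv2.resize(cv2.imread('pics/w6.png'),(400,300));b=cv2.resize(cv2.imread('pics/p6_side.png')[200:350,240:440],(400,300))
cv2.imwrite('pics/v6.png',np.hstack([a,b]))
E
```

```text
t 18.225 grasp box mm [-128.143  131.563  322.968] F box [-0.583  0.269 -0.8  ] gap 0.03775949501801563 0.0 tilt [ 0.024  0.305 -0.019] [-0.01  -0.008 -0.047]
scene flap 0.0165 icept mm 11.380579853256052 n 12343
 red 96 [-132.388  126.238  189.177]
side flap 0.0139 icept mm 13.415258795546146 n 1169
 red 115 [-131.512  130.995  189.932]
```

View pics/v6.png

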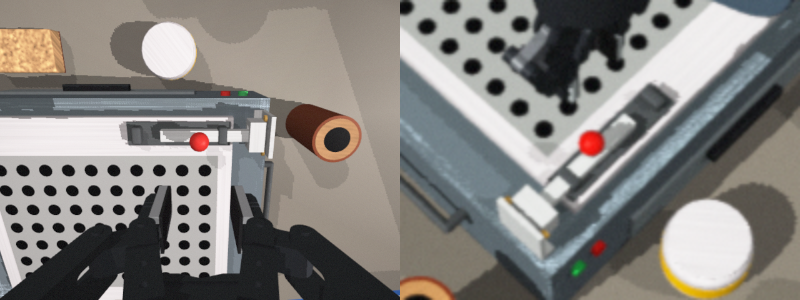

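The wrist view shows the bar seated in the strike at (240,137) with the knob at (200,142). The side view shows the top shut, and the bystanders have not moved.

```bash
python3 -c "
from plant import robot;print(robot.sign_off())"
```

```text
the job is handed in; nothing more can be done
None
```

The top is pressed shut and the bolt is pushed home to its end stop in the strike, whose mouth proved about 3–4 mm above nominal; the gripper let go, the top stayed shut, and I handed the job in at about 18 s.

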